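# Cure the little resin frames under the lamp

### The job

Lay every small wooden frame flat and face up inside the curing tray, side by side with none on top of another; then swing the lamp arm so that it points straight over the tray and tilt its head level, facing straight down. Only then set the power: turn the blank selector fully anticlockwise to its end stop, and from there exactly three clicks clockwise, and leave it there. Leave the drink bottle, the glue bottle and the packet of wipes where they are.

Things in the scene. Friction and masses are not known exactly. Their poses are not given: they have to be found in the camera images.
- tray_floor (a point): Centre of the inner floor of the fixed curing tray: shallow aluminium, inside 170 (its x) by 190 mm (its y), floor 4 mm above the table, lip 4 mm thick, its top 10 mm above the table. Its place and yaw vary. The lamp post stands in a round foot (80 mm across, 14 mm high) 170 mm from this point along its +x; post and arm reach 195 mm up.
- swivel (a joint): Swivel of the lamp arm about the vertical post (170 mm from the tray centre along the tray's +x). Radians: 0 = the arm points straight over the tray, the lamp head over its centre; positive = swung aside, clockwise from above, to the tray's +y side. Starts 1.4 to 1.8; range -0.6 to 2.1, no stop at 0. A friction joint (0.25 N m) that stays where it is left.
- tilt (a joint): Tilt of the lamp head about a horizontal hinge at the end of the arm, 110 mm from the post axis and 180 mm above the table. Radians: 0 = head level, its glass facing straight down; positive = outer end raised. Starts 0.4 to 0.8; range -0.6 to 1.1, no stop at 0. A friction joint (0.32 N m) that stays where it is left.
- lamp_ball (a point): Centre of the black ball handle (24 mm across) on a 10 mm stem on top of the lamp head: 60 mm out from the tilt hinge along the head, 52 mm above it square to the head; 30 mm clear between ball and head. With the head level over the tray it is 232 mm above the table. z points out of the head's top, -x away from the hinge. Pinched from above it moves both joints and can pivot between the fingers.
- lamp_head (a point): Middle of the white lamp head, a slab 115 long by 90 wide by 20 mm thick, glass underneath; z points out of its top. Level and over the tray, its underside is 168 mm above the table.
- selector (a joint): Blank rotary power selector on the power box, about the vertical. Radians: 0 = end stop, fully anticlockwise from above (off); grows clockwise. It clicks into seven places 0.524 rad (30 degrees) apart, the first at the end stop, the last at 3.14; three clicks from the end stop is 1.571. Let go between two places it springs to the nearer; about 0.05 N m to turn. It starts four or five clicks up.
- selector_bar (a point): Centre (half-way up) of the selector's upright grip bar: 40 long (its x), 11 thick (its y), 24 mm high, plain black, on a disc 42 mm across and 8 mm thick. z is up; it turns with the selector. 66 mm above the table, over the middle of a fixed grey power box 80 by 70 by 45 mm high, whose place and yaw vary.
- tea: Drink bottle, 64 mm across, 200 mm tall, a bystander; origin at the centre of its underside.
- glue: Small white glue bottle, 36 mm across, 85 mm tall, a bystander; origin at the centre of its underside.
- wipes: White packet of wipes, 100 by 170 by 40 mm, a bystander; origin at the centre of its underside.
- frame0_c (a point): Centre (half-way up) of a small wooden shadow-box frame, 60 long (its x) by 44 wide (its y) by 20 mm high, about 60 g, lying face up on the table; z points out of its open decorated face. Two to four such frames are present (None: absent); they are all alike.
- frame1_c (a point): Centre (half-way up) of a small wooden shadow-box frame, 60 long (its x) by 44 wide (its y) by 20 mm high, about 60 g, lying face up on the table; z points out of its open decorated face. Two to four such frames are present (None: absent); they are all alike.
- frame2_c (a point): Centre (half-way up) of a small wooden shadow-box frame, 60 long (its x) by 44 wide (its y) by 20 mm high, about 60 g, lying face up on the table; z points out of its open decorated face. Two to four such frames are present (None: absent); they are all alike.
- frame3_c (a point): Centre (half-way up) of a small wooden shadow-box frame, 60 long (its x) by 44 wide (its y) by 20 mm high, about 60 g, lying face up on the table; z points out of its open decorated face. Two to four such frames are present (None: absent); they are all alike.
Things that resemble listed ones, but are neither listed nor needed, are in the scene too. Leave any blue look-alike of the part that bears frame0_c alone. What is shaped like the part that bears frame3_c but purple is not meant.

How it is judged:
On the way, in this order (a step that is already met when the one before it is completed fails the run):
1. all the frames lie flat, face up, inside the tray (x of frame0_c in the frame of tray_floor between -0.085 and 0.085 m and y of frame0_c in the frame of tray_floor between -0.095 and 0.095 m and z of frame0_c in the frame of tray_floor between 0.006 and 0.014 m and angle between each of frame0_c, frame1_c, frame2_c, frame3_c's own z axis and vertical below 0.12 rad and x of frame1_c in the frame of tray_floor between -0.085 and 0.085 m and y of frame1_c in the frame of tray_floor between -0.095 and 0.095 m and z of frame1_c in the frame of tray_floor between 0.006 and 0.014 m and x of frame2_c in the frame of tray_floor between -0.085 and 0.085 m and y of frame2_c in the frame of tray_floor between -0.095 and 0.095 m and z of frame2_c in the frame of tray_floor between 0.006 and 0.014 m and x of frame3_c in the frame of tray_floor between -0.085 and 0.085 m and y of frame3_c in the frame of tray_floor between -0.095 and 0.095 m and z of frame3_c in the frame of tray_floor between 0.006 and 0.014 m), for 0.2 s.
2. the lamp arm points over the tray and its head is level (value of joint swivel between -0.12 and 0.12 rad and value of joint tilt between -0.12 and 0.12 rad), for 0.3 s.
3. the selector is back at its end stop (value of joint selector below 0.12 rad), for 0.2 s.
4. the selector is at the third click (value of joint selector between 1.37 and 1.77 rad), for 0.3 s.
At the end, for the whole second after the job is handed in: All frames present lie flat (within 7 degrees), face up, on the floor of the tray inside its lip; the lamp's swivel and tilt are each within 0.12 rad (7 degrees) of straight over the tray and level; the selector rests at the third click from its end stop (within 0.2 rad) (all of step 1 and all of step 2 and all of step 4 and velocity of joint selector below 0.1 rad/s); the robot touches nothing.
It fails at once if the drink bottle is pushed more than 30 mm or tipped (distance of tea from where it was at the start of the episode above 0.03 m or angle between tea's own z axis and vertical above 0.5 rad).
It fails at once if the glue bottle is pushed more than 30 mm or tipped (distance of glue from where it was at the start of the episode above 0.03 m or angle between glue's own z axis and vertical above 0.5 rad).
It fails at once if the packet of wipes is pushed more than 30 mm or tipped (distance of wipes from where it was at the start of the episode above 0.03 m or angle between wipes's own z axis and vertical above 0.5 rad).
Of frame0, frame1, frame2, frame3 only 2 to 4 are there at a start; the rules pass over those that are not, and their reading is None.
At some moment in a run one of frame0, frame1, frame2, frame3 may be knocked a few centimetres aside while the robot is not near it.
Once in a run the grip may slacken for a moment while it holds something.
It also fails if it takes over 210 s, if anything falls off the work surface, if the arm or the gripper's body presses on something with over 40 N, if the wrist force passes 120 N, or if a joint passes its speed limit or range.

### The arm

A 7-joint arm with a two-finger parallel gripper is mounted at the origin on the work surface. World frame = base frame: x ahead of the robot, y to its left, z up, the work surface at z = 0. Lengths are in m, angles in rad, forces in N, time in s.
With the tool pointing down it reaches from about 0.4 to 0.85 m from the base axis. Payload 10.4 kg.
Tool frame: the origin (TCP) lies between the finger pads; the fingertips stand 22 mm ahead of it and the grasp point (between the pads) lies 3 mm ahead of it; z points along the fingers, y is the line along which they close (so a half turn about z gives the same grasp; the last joint's range is limited). The gripper opens to 85 mm and grips with 20 to 120 N. Pads are 22 mm wide; open, the fingers measure 114 mm over their backs; the gripper's body (76 mm by 85 mm) begins 54 mm behind the grasp point. The pads swing forward as they close: fully open they stand 13 mm farther back than shut.
Start: joints at [1.084, 0.332, -0.065, 1.46, 0.022, 1.35, -0.088], TCP at [0.28, -0.559, 0.253] pointing down, gripper open.
Joint ranges: [-2.6, 2.6], [-0.5, 2.12], [-1.47, 1.34], [0.16, 2.42], [-1.27, 4.41], [0.06, 2.06], [-2.6, 2.6]. Speed limits (rad/s): [2.22, 2.22, 2.79, 2.79, 3.14, 3.14, 3.14].

### API

Orientations are given as a unit quaternion [x, y, z, w].
In Python, from workcell import manip, camera, ticket, boxes_of, outline_of gives the robot as it stands.
- The arm moves only by the tool carry_out, never from a script. Its argument "deltas" is a list of rows, each a list of 5 numbers: the shift along the tool's x, y, z as a fraction of full scale, then the turn about the tool's z as a fraction of full scale, then the opening, from -1 (shut) to 1 (fully open), so that 0 is half open. In form: [[tx, ty, tz, spin, gripper], ...]. A call has 1 to 20 rows; each row is the pose to reach, as a shift and turn from the pose commanded when the call began, along the tool's axes at that moment; what a row does not reach only later rows make up. Full scale, the value 1, is 150 mm for a shift and 30 degrees for a turn. A row lasts 1/8 s, in which the tool goes at most 62.5 mm and 10.7 degrees, less where a joint would pass 70% of its speed; a pose out of reach is approached as far as the arm can. A call with a number of a shift or a turn outside -1 to 1 is refused whole. A call with a gripper value outside its range is refused whole. The fingers move at their own pace and stop on an object; "force" is the grip in N (left out, the last holds). Time passes only in rows, so rows that repeat a pose let the fingers close. It gives the time, the measured TCP pose, the force, the opening and the grip force at its end, in the units of the state.
- manip.get_obs(): the state, without advancing time (a new reading comes with each control period).
- camera(name): name is "side" or "top"; returns a dict with "img" (384x512x3 uint8, red, green, blue), "depth" (384x512 float32, m along the optical axis (not along the pixel's ray), 0 where there is no reading), "vertical_fov" (degrees; the focal length in pixels is half the picture's height over the tangent of half this angle, whatever the lens; pixels are square), "cx", "cy" (the principal point, pixels), "k1" (the pictures are not rectified: a ray, as slopes to the right and down, at radius r is drawn at 1 + k1 r^2 times it, then the intrinsics apply), "R" (3x3) and "t" (3): a world point X has camera coordinates R X + t. Camera axes: x right, y down, z forward; pixel columns grow to the right and rows downward; lengths in m; the calibration is good to about 2 mm. A picture is of the moment at which its call begins.
- ticket.hand_in(): hands the job in; it is judged then, once.
Trained networks look in a picture, given as the dict that the camera call returned (one of the last four; its "shot" number tells which), for a name from the list of things; names that differ only in an ending like _2 or _b are one class to them, and where a whole thing is asked for, a point or a joint stands for the part that bears it (a point fixed in the world has none). Each returns a list of dicts, best first, with "conf" (0 to 1); they miss things now and then, are a little off and sometimes report something else, mostly with a low value. They report only what shows in the picture. A call takes as long as a camera call. They do not tell look-alikes from the thing itself.
- boxes_of(query, picture): "position" ([x, y, z] in m, in world coordinates, good to about 4 mm: the middle of the surface that is visible of it).
- outline_of(query, picture): "region" (384x512 bool, what is visible of it).
The state is a dict: "clock": time; "joint_pos": joint angles; "joint_velocities": joint speeds; "tau": joint torques, N m; "position": TCP position; "ee_rot": TCP orientation; "ft_force": force on the tool from outside, world axes, zero at the start; "torque": the same for the moment, N m; "grip_width": opening from 0.0 (shut) to 1.0 (fully open); "grasp_force": force on a finger pad.
Only numpy, scipy, OpenCV 4.12 (cv2) and the standard library are available. Lean on these libraries where they do the work, as an engineer would, in place of code of your own. Each camera call takes 0.05 s, during which the arm holds its last target. There are 200 camera calls.

## Working session

There is one attempt and no reset: what is moved stays moved. The work goes in short steps, Python scripts to look and compute and a tool call to move; the robot and the scene stay as the last step left them, time stands still between calls to the robot, and variables do not carry over. Pictures are saved under pics/ and viewed, at most 14 in all, crops included, and the job is handed in when it is done.

Besides the shell and the picture viewer there is one more tool, called as name(argument=value, ...), one argument or row to a line, values as JSON. carry_out: Moves the arm, as the interface text tells. Its arguments: {"type":"object","properties":{"deltas":{"type":"array","items":{"type":"array","items":{"type":"number"}}},"force":{"type":"number"}},"required":["deltas"]}

```bash
mkdir -p pics; cat > h.py <<'E'
import numpy as np, cv2
from workcell import manip, camera, ticket, boxes_of, outline_of
def f(p): return p["img"].shape[0]/2/np.tan(np.radians(p["vertical_fov"])/2)
def save(p,name): cv2.imwrite("pics/"+name,cv2.cvtColor(p["img"],cv2.COLOR_RGB2BGR))
def rays(p,uv):
    F=f(p); K=np.array([[F,0,p["cx"]],[0,F,p["cy"]],[0,0,1.]])
    return cv2.undistortPoints(np.array(uv,float).reshape(-1,1,2),K,np.array([p["k1"],0,0,0,0.])).reshape(-1,2)
def at_z(p,uv,z):
    s=rays(p,uv); d=np.c_[s,np.ones(len(s))]@np.array(p["R"]); c=-np.array(p["R"]).T@np.array(p["t"])
    return c+d*((z-c[2])/d[:,2:])
def by_depth(p,uv):
    s=rays(p,uv); z=np.array([p["depth"][int(round(v)),int(round(u))] for u,v in np.array(uv).reshape(-1,2)])
    return (np.c_[s,np.ones(len(s))]*z[:,None]-np.array(p["t"]))@np.array(p["R"])
def cloud(p,mask):
    v,u=np.nonzero(mask&(p["depth"]>0)); return by_depth(p,np.c_[u,v]),np.c_[u,v]
def project(p,X):
    F=f(p);K=np.array([[F,0,p["cx"]],[0,F,p["cy"]],[0,0,1.]])
    return cv2.projectPoints(np.array(X,float).reshape(-1,1,3),cv2.Rodrigues(np.array(p["R"]))[0],np.array(p["t"],float),K,np.array([p["k1"],0,0,0,0.]))[0].reshape(-1,2)
E
python3 - <<'E'
from h import *
np.set_printoptions(precision=4,suppress=True)
print(manip.get_obs())
for n in("top","side"):
    p=camera(n); save(p,n+"0.png"); print(n,f(p),p["k1"],-np.array(p["R"]).T@p["t"])
    for q in("tray_floor","frame0_c","selector_bar","lamp_ball","lamp_head","tea","glue","wipes"):
        try: print(q,[(np.round(b["position"],3).tolist(),round(b["conf"],2),project(p,b["position"]).round().tolist()) for b in boxes_of(q,p)])
        except Exception as e: print(q,e)
E
```

```text
{'clock': 0.0, 'joint_pos': array([ 1.0844,  0.3329, -0.0647,  1.461 ,  0.0216,  1.3499, -0.0885]), 'joint_velocities': array([ 0.0013,  0.0015, -0.0016, -0.0005,  0.0008, -0.0006, -0.0012]), 'tau': array([ -0.0004, -62.5446,   0.0492, -39.1611,   0.0163,   0.0099,
         0.    ]), 'position': array([ 0.2794, -0.5587,  0.2525]), 'ee_rot': array([ 0.9732,  0.2298, -0.0002, -0.0007]), 'ft_force': array([-0.5268,  0.6   ,  0.363 ]), 'torque': array([-0.0379, -0.0193, -0.0576]), 'grasp_force': 0.0, 'grip_width': 1.0015417303422143}
top 423.2918771498221 -0.07864333881518716 [ 0.4476 -0.0182  1.3879]
tray_floor [([0.528, 0.142, 0.003], 0.91, [[210.0, 202.0]])]
frame0_c [([0.407, -0.282, 0.014], 0.81, [[341.0, 238.0]]), ([0.305, -0.314, 0.015], 0.75, [[351.0, 269.0]])]
selector_bar [([0.616, -0.124, 0.053], 0.72, [[292.0, 172.0]])]
lamp_ball []
lamp_head [([0.655, 0.264, 0.234], 0.82, [[157.0, 151.0]])]
tea [([0.696, -0.346, 0.13], 0.89, [[367.0, 143.0]])]
glue [([0.407, 0.353, 0.058], 0.69, [[142.0, 239.0]])]
wipes [([0.77, 0.053, 0.044], 0.97, [[237.0, 126.0]])]
side 378.55368397254097 -0.1300226986666133 [0.3873 1.1241 0.8323]
tray_floor [([0.514, 0.132, 0.001], 0.68, [[250.0, 250.0]]), ([0.77, 0.1, 0.037], 0.65, [[180.0, 228.0]])]
frame0_c [([0.771, 0.101, 0.042], 0.15, [[179.0, 227.0]])]
selector_bar []
lamp_ball [([0.647, 0.302, 0.257], 0.82, [[195.0, 211.0]])]
lamp_head [([0.648, 0.304, 0.25], 0.97, [[195.0, 214.0]])]
tea [([0.696, -0.334, 0.091], 0.64, [[225.0, 162.0]]), ([0.648, 0.306, 0.256], 0.45, [[194.0, 212.0]])]
glue [([0.404, 0.373, 0.049], 0.77, [[278.0, 295.0]])]
wipes []
```

```bash
python3 - <<'E'
import cv2
a=cv2.imread("pics/top0.png"); cv2.imwrite("pics/top0c.png",cv2.resize(a[90:330,100:420],None,fx=2.5,fy=2.5,interpolation=cv2.INTER_CUBIC))
E
```

```text
(no output)
```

View pics/top0c.png

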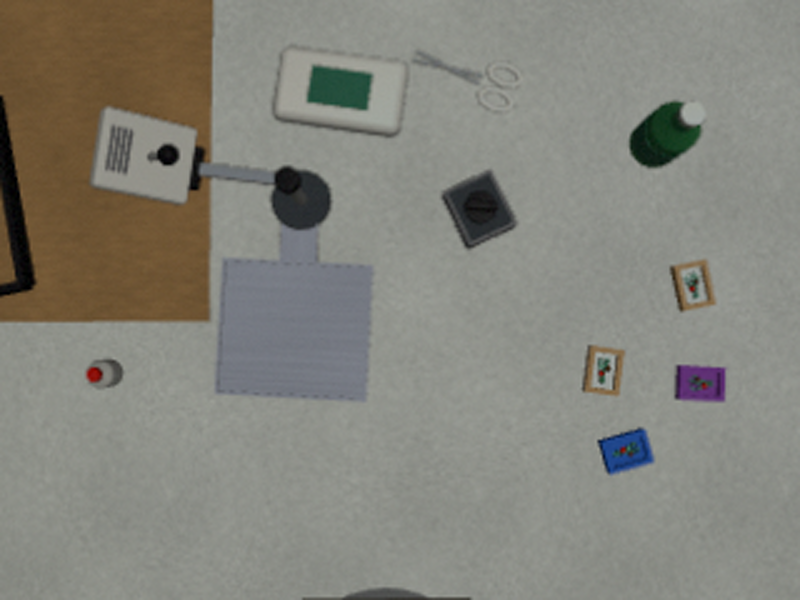

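View pics/side0.png

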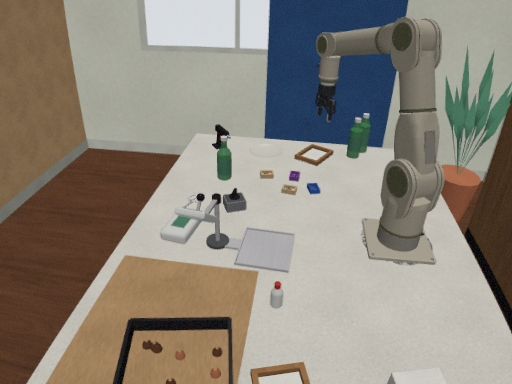

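```bash
python3 - <<'E'
from h import *
np.set_printoptions(precision=4,suppress=True)
p=camera("top"); s=camera("side"); save(p,"top1.png")
a=cv2.cvtColor(p["img"],cv2.COLOR_RGB2BGR)
cv2.imwrite("pics/fr.png",np.hstack([cv2.resize(a[180:290,320:400],None,fx=5,fy=5,interpolation=cv2.INTER_CUBIC)]))
def rect(p,box,cond,z):
    u0,v0,u1,v1=box; m=np.zeros(p["depth"].shape,bool); m[v0:v1,u0:u1]=True
    I=p["img"].astype(int); m&=cond(I)
    v,u=np.nonzero(m); X=at_z(p,np.c_[u,v],z)[:,:2]; C,_=cloud(p,m)
    r=cv2.minAreaRect((X*1000).astype(np.float32)); b=cv2.boxPoints(r)
    return np.round(r[0],1),np.round(r[1],1),round(r[2],1),len(u),"ztop",np.percentile(C[:,2],[10,50,90])
wood=lambda I:(I[...,0]-I[...,2]>22)
print("A",rect(p,(360,185,395,222),wood,.02)); print("B",rect(p,(325,220,355,255),wood,.02))
sel=lambda I:(I.max(2)<75)
print("box",rect(p,(270,150,312,195),lambda I:(I.max(2)<105),.045))
# tray: edges
c=(np.array([[222,258],[373,266],[365,400],[216,392]])/2.5+[100,90]); X=at_z(p,c,.01); print("tray",X,X.mean(0)); 
# side: frames
for uv in([266,174],[289,189]):
    u,v=uv; print("side",rect(s,(u-12,v-8,u+12,v+8),wood,.02), by_depth(s,[uv]))
for q,P in(("lamp_head",p),("lamp_head",s),("selector_bar",p),("tray_floor",p)):
    for o in outline_of(q,P)[:1]:
        C,uv=cloud(P,o["region"]); print(q,len(C),np.percentile(C,[3,50,97],axis=0), uv.min(0),uv.max(0))
        if q=="tray_floor":
            X=at_z(P,uv,.01)[:,:2]*1000; print(cv2.minAreaRect(X.astype(np.float32)))
E
```

```text
A (array([ 516.8, -401.3]), array([61. , 47.9]), 10.7, 164, 'ztop', array([0.0079, 0.0185, 0.0229]))
B (array([ 406.9, -282.4]), array([45., 60.]), 81.5, 144, 'ztop', array([0.0135, 0.0188, 0.023 ]))
box (array([ 614.3, -121.1]), array([81.2, 73.1]), 24.4, 569, 'ztop', array([0.0384, 0.0461, 0.0593]))
tray [[0.5547 0.2117 0.01  ]
 [0.5432 0.0138 0.01  ]
 [0.3694 0.0248 0.01  ]
 [0.3802 0.2185 0.01  ]] [0.4619 0.1172 0.01  ]
side (array([ 514.5, -385. ]), array([59.9, 79.7]), 6.9, 118, 'ztop', array([0.003 , 0.0146, 0.0211])) [[ 0.5173 -0.3857  0.0189]]
side (array([ 408.5, -267.7]), array([80.9, 64.3]), 85.2, 140, 'ztop', array([0.0015, 0.0129, 0.0209])) [[ 0.4064 -0.2702  0.0186]]
lamp_head 1235 [[0.611  0.221  0.1937]
 [0.6504 0.2655 0.2354]
 [0.6951 0.3091 0.2655]] [137 133] [177 171]
lamp_head 445 [[0.6078 0.2361 0.1901]
 [0.6487 0.3058 0.2516]
 [0.6985 0.3184 0.2643]] [175 194] [216 222]
tray_floor 5544 [[ 0.3822  0.028  -0.0008]
 [ 0.5222  0.1414  0.0072]
 [ 0.6854  0.2972  0.2598]] [137 133] [249 250]
((573.7962646484375, 181.135498046875), (511.8431396484375, 263.00531005859375), 31.431528091430664)
```

View pics/fr.png

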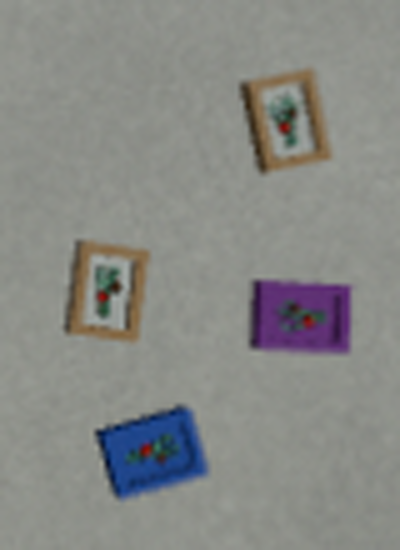

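View pics/top1.png

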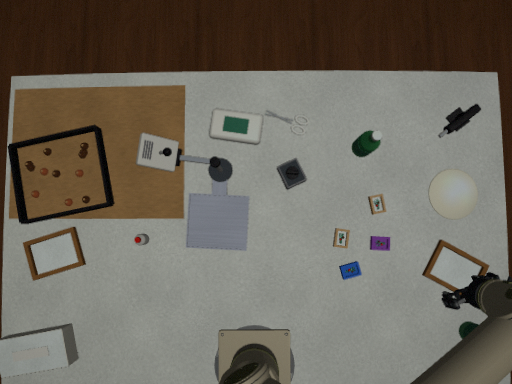

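Two candidates fit: A at px (377,204) and B at px (341,238). Both are bare wood, about 60x45 mm and 19 mm high. The look-alikes are blue (350,270), purple (380,243) and the two large picture frames, and I'm leaving those alone. The tray is centred at about (0.462, 0.117) with yaw of about -3°.

```bash
cat > go.py <<'E'
import sys; from h import *
o=manip.get_obs(); q=o["ee_rot"]; th=2*np.degrees(np.arctan2(q[1],q[0])); P=o["position"]
print("t",round(o["clock"],2),"pos",P.round(4),"theta",round(th,1))
a=list(map(float,sys.argv[1:]))
for i in range(0,len(a),4):
    d=np.array(a[i:i+3])-P; t=np.radians(th); s=(th-a[i+3]+180)%360-180
    x=d[0]*np.cos(t)+d[1]*np.sin(t); y=d[0]*np.sin(t)-d[1]*np.cos(t)
    print(a[i:i+4],"->",np.round([x/.15,y/.15,-d[2]/.15,s/30],3))
E
python3 go.py 0.517 -0.401 0.15 10.7
```

```text
t 1.2 pos [ 0.2796 -0.559   0.2533] theta 26.6
[0.517, -0.401, 0.15, 10.7] -> [ 1.887 -0.234  0.689  0.529]
```

carry_out(
  deltas=[
    [0.3, -0.05, 0.1, 0.2, 0.5],
    [0.65, -0.1, 0.2, 0.4, 0.5],
    [1, -0.2, 0.3, 0.53, 0.5],
    [1, -0.234, 0.4, 0.53, 0.5],
    [1, -0.234, 0.4, 0.53, 0.5],
  ],
  force=40,
)

```text
clock: 1.82
position: [0.3972, -0.4602, 0.1923]
ee_rot: [0.996, 0.093, -0.001, -0.001]
ft_force: [0.2, -0.2, 0.7]
grip_width: 0.747
grasp_force: 0.0
```

```bash
python3 go.py 0.517 -0.401 0.1 10.7 0.517 -0.401 0.026 10.7
```

```text
t 1.82 pos [ 0.3972 -0.4602  0.1923] theta 10.7
[0.517, -0.401, 0.1, 10.7] -> [ 0.858 -0.239  0.616  0.   ]
[0.517, -0.401, 0.026, 10.7] -> [ 0.858 -0.239  1.109  0.   ]
```

carry_out(
  deltas=[
    [0.4, -0.1, 0.15, 0, 0.5],
    [0.75, -0.24, 0.3, 0, 0.5],
    [0.858, -0.239, 0.5, 0, 0.5],
    [0.858, -0.239, 0.6, 0, 0.5],
    [0.858, -0.239, 0.6, 0, 0.5],
  ],
)

```text
clock: 2.45
position: [0.5157, -0.4033, 0.1028]
ee_rot: [0.996, 0.092, -0.001, -0.0]
ft_force: [-0.1, 0.1, 0.7]
grip_width: 0.751
grasp_force: 0.0
```

```bash
python3 go.py 0.517 -0.401 0.027 10.7; python3 - <<'E'
from h import *
p=camera("top"); a=cv2.cvtColor(p["img"],cv2.COLOR_RGB2BGR); s=camera("side"); b=cv2.cvtColor(s["img"],cv2.COLOR_RGB2BGR)
cv2.imwrite("pics/c1.png",np.hstack([cv2.resize(x,(400,400),interpolation=cv2.INTER_CUBIC) for x in(a[160:240,330:410],b[130:210,230:310])]))
print(boxes_of("frame0_c",s))
E
```

```text
t 2.45 pos [ 0.5157 -0.4033  0.1028] theta 10.5
[0.517, -0.401, 0.027, 10.7] -> [ 0.011 -0.014  0.505 -0.006]
[{'position': [0.3012, -0.3009, 0.0152], 'conf': 0.5}, {'position': [0.4019, -0.2627, 0.0121], 'conf': 0.45}]
```

View pics/c1.png

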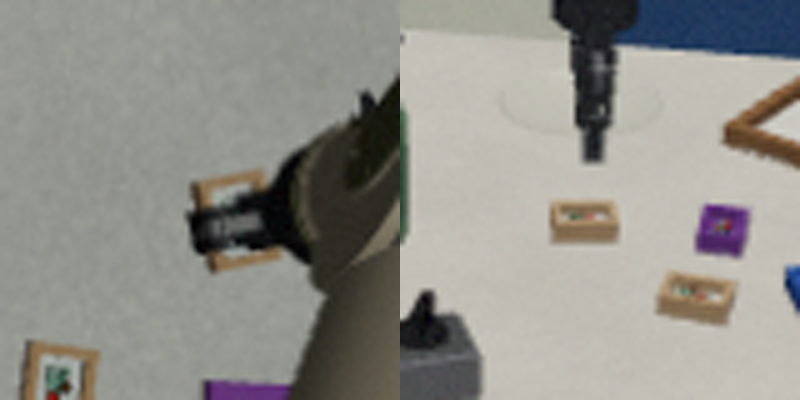

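The gripper straddles frame A, centred on it (side px about 345-355,174). Next I descend and grip.

carry_out(
  deltas=[
    [0.01, -0.015, 0.25, 0, 0.5],
    [0.01, -0.015, 0.4, 0, 0.5],
    [0.01, -0.015, 0.5, 0, 0.5],
    [0.01, -0.015, 0.52, 0, 0.5],
    [0.01, -0.015, 0.52, 0, -0.6],
    [0.01, -0.015, 0.52, 0, -0.6],
    [0.01, -0.015, 0.52, 0, -0.6],
    [0.01, -0.015, 0.52, 0, -0.6],
  ],
)

```text
clock: 3.6
position: [0.5197, -0.3996, 0.0267]
ee_rot: [0.996, 0.093, 0.001, 0.001]
ft_force: [-1.5, -0.1, 6.4]
grip_width: 0.502
grasp_force: 42.8
```

carry_out(
  deltas=[
    [0, 0, -0.25, 0, -0.6],
    [0, -0.1, -0.6, 0.05, -0.6],
    [0, -0.4, -0.9, 0.15, -0.6],
    [0, -0.75, -0.9, 0.3, -0.6],
    [0, -1, -0.9, 0.457, -0.6],
    [0, -1, -0.9, 0.457, -0.6],
  ],
)

```text
clock: 4.35
position: [0.4914, -0.2484, 0.1609]
ee_rot: [1.0, -0.025, 0.0, -0.0]
ft_force: [-0.0, -1.3, -0.7]
grip_width: 0.503
grasp_force: 42.1
```

```bash
python3 go.py 0.46 0.077 0.16 -3
```

```text
t 4.35 pos [ 0.4914 -0.2484  0.1609] theta -2.8
[0.46, 0.077, 0.16, -3.0] -> [-0.316 -2.156  0.006  0.006]
```

carry_out(
  deltas=[
    [-0.05, -0.3, 0, 0, -0.6],
    [-0.1, -0.7, 0, 0, -0.6],
    [-0.16, -1, 0, 0, -0.6],
    [-0.16, -1, 0, 0, -0.6],
  ],
)

```text
clock: 4.85
position: [0.4753, -0.0977, 0.1606]
ee_rot: [1.0, -0.024, 0.0, -0.0]
ft_force: [0.9, -0.9, -0.8]
grip_width: 0.507
grasp_force: 42.1
```

carry_out(
  deltas=[
    [-0.05, -0.3, 0, 0, -0.6],
    [-0.1, -0.7, 0, 0, -0.6],
    [-0.16, -1, 0, 0, -0.6],
    [-0.16, -1, 0, 0, -0.6],
  ],
)

```text
clock: 5.35
position: [0.4594, 0.0527, 0.1606]
ee_rot: [1.0, -0.024, 0.0, -0.0]
ft_force: [0.6, 0.1, -0.9]
grip_width: 0.504
grasp_force: 42.0
```

```bash
python3 go.py 0.46 0.077 0.06 -3 0.46 0.077 0.030 -3; python3 - <<'E'
from h import *
print(manip.get_obs()["grip_width"],manip.get_obs()["grasp_force"])
E
```

```text
t 5.35 pos [0.4594 0.0527 0.1606] theta -2.8
[0.46, 0.077, 0.06, -3.0] -> [-0.004 -0.162  0.671  0.008]
[0.46, 0.077, 0.03, -3.0] -> [-0.004 -0.162  0.871  0.008]
0.5036949242511904 42.04741716384888
```

carry_out(
  deltas=[
    [0, -0.162, 0.3, 0, -0.6],
    [0, -0.162, 0.6, 0, -0.6],
    [0, -0.162, 0.78, 0, -0.6],
    [0, -0.162, 0.84, 0, -0.6],
    [0, -0.162, 0.862, 0, -0.6],
    [0, -0.162, 0.862, 0, -0.6],
    [0, -0.162, 0.86, 0, 0.3],
    [0, -0.162, 0.86, 0, 0.35],
    [0, -0.162, 0.86, 0, 0.35],
    [0, -0.162, 0.86, 0, 0.35],
    [0, -0.162, 0.6, 0, 0.35],
    [0, -0.162, 0, 0, 0.5],
    [0, -0.162, 0, 0, 0.5],
  ],
)

```text
clock: 6.98
position: [0.4616, 0.0752, 0.1636]
ee_rot: [1.0, -0.026, 0.002, -0.0]
ft_force: [-0.3, -0.4, -1.2]
grip_width: 0.753
grasp_force: 0.0
```

```bash
python3 go.py 0.407 -0.2824 0.16 -8.5
```

```text
t 6.97 pos [0.4616 0.0752 0.1636] theta -3.0
[0.407, -0.2824, 0.16, -8.5] -> [-0.237  2.4    0.024  0.183]
```

carry_out(
  deltas=[
    [-0.03, 0.3, 0, 0.05, 0.5],
    [-0.06, 0.7, 0, 0.1, 0.5],
    [-0.09, 1, 0, 0.183, 0.5],
    [-0.09, 1, 0, 0.183, 0.5],
  ],
)

```text
clock: 7.48
position: [0.4382, -0.0775, 0.1603]
ee_rot: [0.997, -0.077, -0.0, 0.0]
ft_force: [0.4, 0.5, 0.7]
grip_width: 0.75
grasp_force: 0.0
```

carry_out(
  deltas=[
    [-0.03, 0.3, 0.1, 0, 0.5],
    [-0.05, 0.7, 0.2, 0, 0.5],
    [-0.05, 1, 0.3, 0, 0.5],
    [-0.05, 1, 0.3, 0, 0.5],
  ],
)

```text
clock: 7.98
position: [0.4081, -0.2235, 0.1142]
ee_rot: [0.997, -0.076, -0.001, -0.0]
ft_force: [-0.2, 0.3, -0.1]
grip_width: 0.755
grasp_force: 0.0
```

```bash
cat > fr.py <<'E'
from h import *
# all wooden frames' rectangles in the top view
p=camera("top"); I=p["img"].astype(int); m=((I[...,0]-I[...,2]>22)).astype(np.uint8); m[:, :186]=0; m[:190,:]*=1; m[:,425:]=0; m[:80]=0; m[290:]=0
n,l,st,_=cv2.connectedComponentsWithStats(cv2.dilate(m,np.ones((3,3))))
for i in range(1,n):
    v,u=np.nonzero((l==i)&(m>0))
    if len(u)<30: continue
    r=cv2.minAreaRect((at_z(p,np.c_[u,v],.02)[:,:2]*1000).astype(np.float32)); print(len(u),[u.mean().round(),v.mean().round()],np.round(r[0]).tolist(),np.round(r[1]).tolist(),round(r[2],1))
E
python3 fr.py; python3 go.py 0.407 -0.2824 0.16 -8.5
```

```text
132 [np.float64(230.0), np.float64(223.0)] [458.0, 75.0] [44.0, 60.0] 85.9
1858 [np.float64(353.0), np.float64(256.0)] [341.0, -310.0] [156.0, 210.0] 66.4
t 8.03 pos [ 0.4091 -0.2216  0.1148] theta -8.6
[0.407, -0.2824, 0.16, -8.5] -> [ 0.047  0.403 -0.302 -0.004]
```

```bash
python3 - <<'E'
from h import *
s=camera("side"); I=s["img"].astype(int); m=(I[...,0]-I[...,2]>22); 
print([np.round(b["position"],3) for b in boxes_of("frame0_c",s)])
M=np.zeros_like(m); M[175:200,275:304]=True; v,u=np.nonzero(m&M); print(u.mean(),v.mean(),len(u)); r=cv2.minAreaRect((at_z(s,np.c_[u,v],.02)[:,:2]*1000).astype(np.float32)); print(r)
E
python3 go.py 0.407 -0.2824 0.025 -8.5
```

```text
[array([ 0.405, -0.264,  0.014])]
288.72340425531917 188.84397163120568 141
((405.3316345214844, -313.0267333984375), (172.07740783691406, 65.13743591308594), 86.51363372802734)
t 8.12 pos [ 0.41   -0.2202  0.1155] theta -8.4
[0.407, -0.2824, 0.025, -8.5] -> [0.041 0.413 0.603 0.003]
```

carry_out(
  deltas=[
    [0.04, 0.3, 0, 0, 0.5],
    [0.04, 0.413, 0.1, 0, 0.5],
    [0.04, 0.413, 0.3, 0, 0.5],
    [0.04, 0.413, 0.5, 0, 0.5],
    [0.04, 0.413, 0.595, 0, 0.5],
    [0.04, 0.413, 0.6, 0, 0.5],
    [0.04, 0.413, 0.6, 0, -0.6],
    [0.04, 0.413, 0.6, 0, -0.6],
    [0.04, 0.413, 0.6, 0, -0.6],
    [0.04, 0.413, 0.6, 0, -0.6],
  ],
)

```text
clock: 9.38
position: [0.407, -0.284, 0.0265]
ee_rot: [0.997, -0.074, 0.001, 0.0]
ft_force: [-0.2, 1.3, 8.3]
grip_width: 0.503
grasp_force: 41.8
```

carry_out(
  deltas=[
    [0, 0, -0.25, 0, -0.6],
    [0, -0.1, -0.6, 0, -0.6],
    [0, -0.4, -0.9, -0.1, -0.6],
    [0, -0.75, -0.9, -0.15, -0.6],
    [0, -1, -0.9, -0.183, -0.6],
    [0, -1, -0.9, -0.183, -0.6],
  ],
)

```text
clock: 10.12
position: [0.4289, -0.1326, 0.1609]
ee_rot: [1.0, -0.024, 0.001, 0.0]
ft_force: [-0.5, 0.3, -1.3]
grip_width: 0.501
grasp_force: 47.7
```

```bash
python3 go.py 0.464 0.157 0.16 -3;python3 fr.py
```

```text
t 10.12 pos [ 0.4289 -0.1326  0.1609] theta -2.8
[0.464, 0.157, 0.16, -3.0] -> [ 0.141 -1.94   0.006  0.008]
131 [np.float64(230.0), np.float64(223.0)] [458.0, 76.0] [44.0, 59.0] 85.0
2396 [np.float64(315.0), np.float64(252.0)] [359.0, -192.0] [152.0, 237.0] 80.4
```

carry_out(
  deltas=[
    [0.02, -0.3, 0, 0, -0.6],
    [0.05, -0.7, 0, 0, -0.6],
    [0.07, -1, 0, 0, -0.6],
    [0.07, -1, 0, 0, -0.6],
  ],
)

```text
clock: 10.68
position: [0.4471, 0.0161, 0.1605]
ee_rot: [1.0, -0.025, 0.0, -0.0]
ft_force: [-0.8, -1.4, -0.9]
grip_width: 0.505
grasp_force: 47.6
```

carry_out(
  deltas=[
    [0.02, -0.3, 0, 0, -0.6],
    [0.05, -0.7, 0, 0, -0.6],
    [0.07, -0.94, 0, 0, -0.6],
    [0.07, -0.94, 0, 0, -0.6],
    [0.07, -0.94, 0, 0, -0.6],
  ],
)

```text
clock: 11.3
position: [0.4651, 0.152, 0.16]
ee_rot: [1.0, -0.028, -0.0, 0.001]
ft_force: [-0.2, -0.1, -1.1]
grip_width: 0.502
grasp_force: 47.6
```

```bash
python3 go.py 0.464 0.157 0.031 -3; python3 -c "
from h import *
print(manip.get_obs()['grip_width'],manip.get_obs()['grasp_force'])"
```

```text
t 11.3 pos [0.4651 0.152  0.16  ] theta -3.2
[0.464, 0.157, 0.031, -3.0] -> [-0.009 -0.033  0.86  -0.006]
0.5017545857290041 47.64368176460266
```

carry_out(
  deltas=[
    [0, -0.02, 0.3, 0, -0.6],
    [0, -0.02, 0.6, 0, -0.6],
    [0, -0.02, 0.78, 0, -0.6],
    [0, -0.02, 0.84, 0, -0.6],
    [0, -0.02, 0.86, 0, -0.6],
    [0, -0.02, 0.86, 0, -0.6],
    [0, -0.02, 0.858, 0, 0.3],
    [0, -0.02, 0.858, 0, 0.35],
    [0, -0.02, 0.858, 0, 0.35],
    [0, -0.02, 0.858, 0, 0.35],
    [0, -0.02, 0.6, 0, 0.35],
    [0, -0.02, 0.2, 0, 0.35],
    [0, -0.02, -0.3, 0, 0.35],
    [0, 0.3, -0.8, 0, 0.35],
    [-0.2, 0.8, -1, 0, 0.35],
    [-0.2, 1, -1, 0, 0.35],
    [-0.2, 1, -1, 0, 0.35],
  ],
)

```text
clock: 13.42
position: [0.4264, 0.0027, 0.312]
ee_rot: [1.0, -0.029, 0.001, 0.0]
ft_force: [-0.2, 1.0, -0.4]
grip_width: 0.671
grasp_force: 0.0
```

```bash
python3 - <<'E'
from h import *
np.set_printoptions(precision=4,suppress=True)
p=camera("top"); s=camera("side")
a=cv2.cvtColor(p["img"],cv2.COLOR_RGB2BGR); b=cv2.cvtColor(s["img"],cv2.COLOR_RGB2BGR)
cv2.imwrite("pics/c2.png",np.hstack([cv2.resize(x,(400,400),interpolation=cv2.INTER_CUBIC) for x in(a[125:255,130:260],b[180:280,170:300])]))
for n,P in(("top",p),("side",s)):
    for q in ("lamp_head","lamp_ball"):
        print(n,q,boxes_of(q,P)[:2])
    # dark ball cloud
    o=outline_of("lamp_head",P)
    if o:
        m=o[0]["region"]; C,uv=cloud(P,m); dark=P["img"][uv[:,1],uv[:,0]].max(1)<60
        D=C[dark]; 
        if len(D): print("dark",len(D),D[:: max(1,len(D)//15)], uv[dark][:: max(1,len(D)//15)])
        L=C[~dark]; c=np.median(L,0); L=L[np.abs(L-c).max(1)<.06]; u_,s_,vt=np.linalg.svd(L-L.mean(0)); print("plane n",vt[2]*np.sign(vt[2,2]),"mean",L.mean(0),"sd",s_/len(L)**.5)
E
python3 fr.py; python3 go.py 0.64 0.25 0.25 0
```

```text
top lamp_head [{'position': [0.652, 0.2623, 0.2363], 'conf': 0.62}]
top lamp_ball [{'position': [0.6507, 0.266, 0.2378], 'conf': 0.78}]
dark 52 [[0.6572 0.2344 0.2676]
 [0.6576 0.2268 0.2652]
 [0.6537 0.2307 0.2718]
 [0.6547 0.2238 0.266 ]
 [0.6508 0.2331 0.2729]
 [0.6516 0.2261 0.2679]
 [0.6491 0.2397 0.2677]
 [0.6483 0.2307 0.2714]
 [0.6492 0.2238 0.266 ]
 [0.6461 0.2367 0.2688]
 [0.646  0.2285 0.2692]
 [0.6469 0.2215 0.2637]
 [0.6425 0.2328 0.2739]
 [0.6441 0.2268 0.2643]
 [0.6413 0.2374 0.2654]
 [0.6413 0.2293 0.2648]
 [0.6395 0.2359 0.2595]
 [0.6385 0.2266 0.2649]] [[165 148]
 [168 148]
 [166 149]
 [169 149]
 [165 150]
 [168 150]
 [163 151]
 [166 151]
 [169 151]
 [164 152]
 [167 152]
 [170 152]
 [165 153]
 [168 153]
 [164 154]
 [167 154]
 [165 155]
 [168 155]]
plane n [-0.0993 -0.6074  0.7882] mean [0.6515 0.266  0.2326] sd [0.0336 0.0255 0.006 ]
side lamp_head [{'position': [0.6476, 0.3059, 0.2523], 'conf': 0.76}]
side lamp_ball [{'position': [0.6466, 0.3036, 0.2532], 'conf': 0.72}]
dark 37 [[0.6528 0.2325 0.269 ]
 [0.6465 0.2337 0.2704]
 [0.6516 0.237  0.2685]
 [0.6458 0.2368 
[... 222 characters left out ...]
]
 [0.6427 0.239  0.2607]
 [0.6535 0.2426 0.2584]
 [0.6478 0.2421 0.2587]
 [0.6423 0.2407 0.2585]
 [0.6484 0.2405 0.2543]
 [0.6429 0.2392 0.2541]] [[199 194]
 [201 194]
 [199 195]
 [201 195]
 [197 196]
 [199 196]
 [201 196]
 [203 196]
 [199 197]
 [201 197]
 [203 197]
 [198 198]
 [200 198]
 [202 198]
 [198 199]
 [200 199]
 [202 199]
 [200 200]
 [202 200]]
plane n [-0.1419 -0.5192  0.8428] mean [0.6472 0.2995 0.2453] sd [0.031  0.02   0.0089]
134 [np.float64(205.0), np.float64(220.0)] [466.0, 158.0] [45.0, 59.0] 86.6
3238 [np.float64(246.0), np.float64(254.0)] [358.0, 28.0] [231.0, 184.0] 1.9
t 13.88 pos [0.4268 0.0069 0.3098] theta -2.9
[0.64, 0.25, 0.25, 0.0] -> [ 1.336 -1.692  0.399 -0.098]
```

View pics/c2.png

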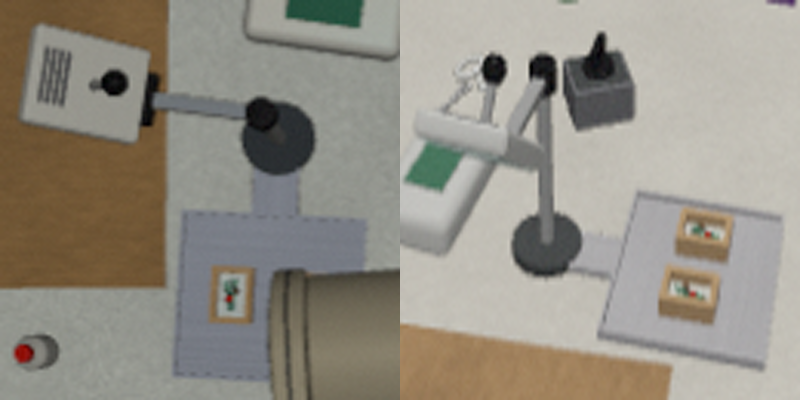

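Both frames lie flat in the tray: A at (0.458, 0.076) and B at (0.466, 0.158). Next is the lamp. I'll fit the ball and post foot, then plan the approach.

```bash
cat > lamp.py <<'E'
from h import *
from scipy.optimize import least_squares
np.set_printoptions(precision=4,suppress=True)
def ball(P):
    o=outline_of("lamp_head",P)
    if not o: return None
    C,uv=cloud(P,cv2.dilate(o[0]["region"].astype(np.uint8),np.ones((3,3)))>0)
    D=C[(P["img"][uv[:,1],uv[:,0]].max(1)<60)&(C[:,2]>.215)]
    if len(D)<10: return None
    return least_squares(lambda c:np.linalg.norm(D-c,axis=1)-.012,np.median(D,0)-[0,0,.008],loss="soft_l1",f_scale=.003).x,len(D)
def plane(P):
    o=outline_of("lamp_head",P)
    if not o: return None
    C,uv=cloud(P,cv2.erode(o[0]["region"].astype(np.uint8),np.ones((3,3)))>0); L=C[P["img"][uv[:,1],uv[:,0]].min(1)>110]
    c=np.median(L,0)
    for _ in range(6):
        n=np.linalg.svd(L-c,full_matrices=False)[2][2]; n*=np.sign(n[2]); d=(L-c)@n; k=np.abs(d)<max(.004,1.5*np.std(d)); L=L[k]; c=L.mean(0)
    return n,c,len(L),"tilt~",np.arccos(n[2])
if __name__=="__main__":
    for n in("top","side"):
        P=camera(n); print(n,"ball",ball(P),"plane",plane(P))
        if n=="top": print("foot",at_z(P,[[220.3,169.5]],.014))
    print(manip.get_obs()["joint_pos"])
E
python3 lamp.py; python3 go.py 0.648 0.23 0.33 82
```

```text
top ball None plane None
foot [[0.6317 0.1081 0.014 ]]
side ball (array([0.6503, 0.2312, 0.2586]), 38) plane (array([-0.0864, -0.6234,  0.7771]), array([0.6465, 0.3064, 0.2498]), 110, 'tilt~', np.float64(0.6807194190613528))
[ 0.3155 -0.1212 -0.3949  1.8329 -0.047   1.4209 -1.6934]
t 14.18 pos [0.4268 0.0061 0.3102] theta -3.0
[0.648, 0.23, 0.33, 82.0] -> [ 1.394 -1.568 -0.132 -2.834]
```

carry_out(
  deltas=[
    [0.2, -0.3, -0.05, -0.3, 0],
    [0.5, -0.6, -0.1, -0.6, 0],
    [0.7, -0.78, -0.13, -0.9, 0],
    [0.7, -0.78, -0.13, -1, 0],
    [0.7, -0.78, -0.13, -1, 0],
  ],
)

```text
clock: 14.8
position: [0.5379, 0.1175, 0.3294]
ee_rot: [0.972, 0.233, -0.0, -0.0]
ft_force: [-0.2, -1.0, 0.9]
grip_width: 0.503
grasp_force: 0.0
```

```bash
python3 go.py 0.649 0.231 0.33 57
```

```text
t 14.8 pos [0.5379 0.1175 0.3294] theta 27.0
[0.649, 0.231, 0.33, 57.0] -> [ 1.003 -0.339 -0.004 -1.001]
```

carry_out(
  deltas=[
    [0.35, -0.1, 0, -0.3, 0],
    [0.7, -0.2, 0, -0.6, 0],
    [1, -0.34, 0, -0.9, 0],
    [1, -0.34, 0, -1, 0],
    [1, -0.34, 0, -1, 0],
  ],
)

```text
clock: 15.42
position: [0.6484, 0.2306, 0.3295]
ee_rot: [0.879, 0.476, -0.0, 0.0]
ft_force: [0.3, 0.3, 0.0]
grip_width: 0.499
grasp_force: 0.0
```

carry_out(
  deltas=[
    [0, 0, 0, -0.3, 0],
    [0, 0, 0, -0.6, 0],
    [0, 0, 0, -0.83, 0],
    [0, 0, 0, -0.83, 0],
  ],
)

```text
clock: 15.92
position: [0.6484, 0.2296, 0.3306]
ee_rot: [0.757, 0.654, 0.0, 0.001]
ft_force: [0.4, 0.0, 0.2]
grip_width: 0.499
grasp_force: 0.0
```

```bash
python3 lamp.py; python3 go.py 0.649 0.231 0.264 82; python3 - <<'E'
from h import *
p=camera("top"); a=cv2.cvtColor(p["img"],cv2.COLOR_RGB2BGR); s=camera("side"); b=cv2.cvtColor(s["img"],cv2.COLOR_RGB2BGR)
cv2.imwrite("pics/c3.png",np.hstack([cv2.resize(x,(400,400),interpolation=cv2.INTER_CUBIC) for x in(a[100:200,120:220],b[150:250,150:250])]))
E
```

```text
top ball None plane (array([ 0.212 , -0.7932,  0.5709]), array([0.6819, 0.2222, 0.2001]), 23, 'tilt~', np.float64(0.9632067525536866))
foot [[0.6317 0.1081 0.014 ]]
side ball (array([0.6504, 0.2317, 0.2578]), 37) plane (array([-0.1054, -0.6056,  0.7888]), array([0.6465, 0.3038, 0.2468]), 129, 'tilt~', np.float64(0.6619819174010219))
[ 0.0061  0.535  -0.6783  1.1073  0.3261  1.6002 -0.7338]
t 16.23 pos [0.6484 0.2306 0.3299] theta 81.8
[0.649, 0.231, 0.264, 82.0] -> [ 0.003  0.004  0.44  -0.008]
```

View pics/c3.png

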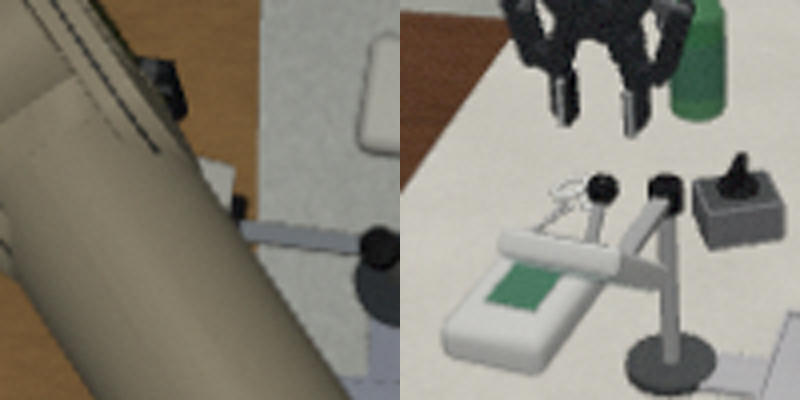

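The ball (side px about 200,197) sits midway between the open fingers, so I descend and pinch it.

carry_out(
  deltas=[
    [0.003, 0, 0.15, 0, 0],
    [0.003, 0, 0.3, 0, 0],
    [0.003, 0, 0.4, 0, 0],
    [0.003, 0, 0.45, 0, 0],
    [0.003, 0, 0.45, 0, 0],
    [0.003, 0, 0.45, 0, -0.9],
    [0.003, 0, 0.45, 0, -0.9],
    [0.003, 0, 0.45, 0, -0.9],
    [0.003, 0, 0.45, 0, -0.9],
  ],
  force=50,
)

```text
clock: 17.45
position: [0.6489, 0.2314, 0.2634]
ee_rot: [0.756, 0.655, 0.001, 0.0]
ft_force: [1.1, 0.5, 6.5]
grip_width: 0.247
grasp_force: 48.7
```

```bash
python3 go.py 0.649 0.231 0.264 82
```

```text
t 17.45 pos [0.6489 0.2314 0.2634] theta 81.9
[0.649, 0.231, 0.264, 82.0] -> [-0.003  0.001 -0.004 -0.005]
```

carry_out(
  deltas=[
    [0.04, 0, 0.009, 0, -0.9],
    [0.08, 0, 0.022, 0, -0.9],
    [0.117, 0, 0.035, 0, -0.9],
    [0.155, 0, 0.054, 0, -0.9],
    [0.19, 0, 0.075, 0, -0.9],
    [0.222, 0, 0.096, 0, -0.9],
    [0.265, 0, 0.135, 0, -0.9],
    [0.305, 0, 0.174, 0, -0.9],
    [0.305, 0, 0.174, 0, -0.9],
    [0.305, 0, 0.174, 0, -0.9],
  ],
)

```text
clock: 18.7
position: [0.655, 0.2779, 0.237]
ee_rot: [0.755, 0.656, 0.001, -0.0]
ft_force: [2.4, 5.8, 3.0]
grip_width: 0.25
grasp_force: 53.7
```

```bash
python3 lamp.py; python3 go.py 0.649 0.231 0.264 82; python3 - <<'E'
# arc waypoints relative to the current tool pose, about the post
from h import *
o=manip.get_obs(); P=o["position"]; q=o["ee_rot"]; th=2*np.arctan2(q[1],q[0]); post=np.array([.632,.108])
r=P[:2]-post; a0=np.arctan2(r[1],r[0]); R=np.hypot(*r); print("R",R,"ang",np.degrees(a0))
for d in range(5,31,5):
    a=a0+np.radians(d); e=post+R*np.array([np.cos(a),np.sin(a)])-P[:2]
    print(d,np.round([(e[0]*np.cos(th)+e[1]*np.sin(th))/.15,(e[0]*np.sin(th)-e[1]*np.cos(th))/.15,-d/30],3))
E
```

```text
top ball None plane (array([-0.0056, -0.1016,  0.9948]), array([0.6715, 0.2412, 0.1922]), 181, 'tilt~', np.float64(0.1018898001750797))
foot [[0.6317 0.1081 0.014 ]]
side ball (array([0.6558, 0.2734, 0.2364]), 50) plane (array([-0.0172, -0.0798,  0.9967]), array([0.6493, 0.3007, 0.1968]), 469, 'tilt~', np.float64(0.08176438408080325))
[-0.0549  0.6174 -0.6676  1.1881  0.3682  1.4507 -0.8122]
t 19.0 pos [0.655 0.278 0.237] theta 81.9
[0.649, 0.231, 0.264, 82.0] -> [-0.316  0.004 -0.18  -0.002]
R 0.17149983619492365 ang 82.30057706926486
5 [-0.005 -0.1   -0.167]
10 [-0.019 -0.198 -0.333]
15 [-0.041 -0.296 -0.5  ]
20 [-0.071 -0.391 -0.667]
25 [-0.11  -0.482 -0.833]
30 [-0.157 -0.571 -1.   ]
```

carry_out(
  deltas=[
    [0.02, 0, 0.03, 0, -0.9],
    [0.02, -0.1, 0.03, -0.167, -0.9],
    [0.006, -0.198, 0.03, -0.333, -0.9],
    [-0.016, -0.296, 0.03, -0.5, -0.9],
    [-0.046, -0.391, 0.03, -0.667, -0.9],
    [-0.085, -0.482, 0.03, -0.833, -0.9],
    [-0.132, -0.571, 0.03, -1, -0.9],
    [-0.132, -0.571, 0.03, -1, -0.9],
  ],
)

```text
clock: 20.0
position: [0.5672, 0.2689, 0.2325]
ee_rot: [0.56, 0.828, 0.0, 0.001]
ft_force: [-1.1, 1.1, 5.8]
grip_width: 0.244
grasp_force: 54.7
```

carry_out(
  deltas=[
    [-0.005, -0.1, 0, -0.167, -0.9],
    [-0.019, -0.198, 0, -0.333, -0.9],
    [-0.041, -0.296, 0, -0.5, -0.9],
    [-0.071, -0.391, 0, -0.667, -0.9],
    [-0.11, -0.482, 0, -0.833, -0.9],
    [-0.157, -0.571, 0, -1, -0.9],
    [-0.157, -0.571, 0, -1, -0.9],
  ],
)

```text
clock: 20.88
position: [0.4965, 0.2152, 0.2323]
ee_rot: [0.327, 0.945, 0.0, 0.0]
ft_force: [-3.2, 2.6, 6.9]
grip_width: 0.249
grasp_force: 54.7
```

```bash
python3 lamp.py; python3 go.py 0.462 0.117 0.232 177
```

```text
top ball None plane (array([ 0.035 , -0.0329,  0.9988]), array([0.5207, 0.1869, 0.1908]), 312, 'tilt~', np.float64(0.04803230735960747))
foot [[0.6317 0.1081 0.014 ]]
side ball None plane (array([ 0.027 , -0.0001,  0.9996]), array([0.4935, 0.2353, 0.192 ]), 482, 'tilt~', np.float64(0.02696532420454792))
[ 0.3301  0.2938 -0.9639  1.6736  0.2486  1.3048  0.2234]
t 21.18 pos [0.4969 0.2157 0.2322] theta 141.7
[0.462, 0.117, 0.232, 177.0] -> [-0.225 -0.661  0.002 -1.175]
```

carry_out(
  deltas=[
    [-0.005, -0.1, 0, -0.167, -0.9],
    [-0.019, -0.198, 0, -0.333, -0.9],
    [-0.041, -0.296, 0, -0.5, -0.9],
    [-0.071, -0.391, 0, -0.667, -0.9],
    [-0.11, -0.482, 0, -0.833, -0.9],
    [-0.16, -0.571, 0, -1, -0.9],
    [-0.22, -0.66, 0, -1, -0.9],
    [-0.22, -0.66, 0, -1, -0.9],
    [-0.22, -0.66, 0, -1, -0.9],
  ],
)

```text
clock: 22.3
position: [0.4603, 0.1161, 0.2317]
ee_rot: [0.073, 0.997, -0.001, -0.002]
ft_force: [-12.6, -3.1, 10.4]
grip_width: 0.247
grasp_force: 55.6
```

```bash
python3 lamp.py; python3 go.py 0.462 0.117 0.232 177; python3 - <<'E'
from h import *
for n in("top","side"):
    P=camera(n)
    for o in outline_of("lamp_head",P)[:1]:
        C,uv=cloud(P,o["region"]); L=C[(P["img"][uv[:,1],uv[:,0]].min(1)>100)&(abs(C[:,2]-.19)<.02)]
        r=cv2.minAreaRect((L[:,:2]*1000).astype(np.float32)); print(n,len(L),r)
E
```

```text
top ball (array([0.4534, 0.0682, 0.3118]), 17) plane (array([0.028 , 0.0097, 0.9996]), array([0.4913, 0.0841, 0.1907]), 139, 'tilt~', np.float64(0.0296280794071221))
foot [[0.6317 0.1081 0.014 ]]
side ball None plane (array([0.0372, 0.024 , 0.999 ]), array([0.4584, 0.1302, 0.1918]), 448, 'tilt~', np.float64(0.04428821132469292))
[ 0.6488  0.1049 -1.0289  1.8278  0.0939  1.2654  1.0188]
t 22.6 pos [0.4603 0.1162 0.2316] theta 171.7
[0.462, 0.117, 0.232, 177.0] -> [-0.011  0.007 -0.002 -0.178]
top 186 ((467.27923583984375, 88.50605773925781), (37.251834869384766, 90.3812026977539), 89.45806884765625)
side 654 ((459.9936218261719, 119.56706237792969), (93.3254623413086, 115.07743835449219), 87.58074951171875)
```

carry_out(
  deltas=[
    [0, 0, 0, 0, -0.2],
    [0, 0, 0, 0, 0],
    [0, 0, 0, 0, 0],
    [0, 0, -0.2, 0, 0],
    [0, 0, -0.5, 0, 0],
    [0, 0.3, -0.8, 0.3, 0],
    [0, 0.6, -0.8, 0.6, 0],
    [0, 1, -0.8, 1, 0],
    [0, 1, -0.8, 1, 0],
  ],
)

```text
clock: 23.92
position: [0.4821, 0.2685, 0.3513]
ee_rot: [0.327, 0.945, 0.001, -0.001]
ft_force: [0.0, 0.5, -0.8]
grip_width: 0.5
grasp_force: 0.0
```

```bash
python3 lamp.py; python3 - <<'E'
from h import *
P=camera("side"); save(P,"x.png"); T=camera("top")
for n,P in(("top",T),("side",P)):
    for o in outline_of("lamp_head",P)[:1]:
        C,uv=cloud(P,o["region"]); L=C[(P["img"][uv[:,1],uv[:,0]].min(1)>100)&(abs(C[:,2]-.19)<.02)]
        print(n,len(L),cv2.minAreaRect((L[:,:2]*1000).astype(np.float32)))
a,b=[cv2.cvtColor(x["img"],cv2.COLOR_RGB2BGR) for x in(T,camera("side"))]
cv2.imwrite("pics/c4.png",np.hstack([cv2.resize(x,(400,400),interpolation=cv2.INTER_CUBIC) for x in(a[130:260,180:310],b[160:290,180:310])]))
E
python3 go.py 0.614 -0.121 0.2 60
```

```text
top ball (array([0.4638, 0.1159, 0.234 ]), 44) plane (array([ 0.0329, -0.0038,  0.9995]), array([0.46  , 0.1136, 0.1919]), 936, 'tilt~', np.float64(0.03314354303756676))
foot [[0.6317 0.1081 0.014 ]]
side ball (array([0.4646, 0.1167, 0.2334]), 37) plane (array([0.0381, 0.0181, 0.9991]), array([0.4588, 0.1287, 0.1918]), 456, 'tilt~', np.float64(0.04216091164166637))
[ 0.2987  0.2832 -1.0748  1.4548  0.2491  1.55    0.1406]
top 1209 ((459.9490661621094, 115.12950134277344), (90.38707733154297, 114.32479095458984), 87.42829895019531)
side 695 ((459.64886474609375, 117.16011810302734), (96.68537139892578, 115.16500854492188), 88.35494995117188)
t 24.48 pos [0.4829 0.2648 0.3519] theta 141.8
[0.614, -0.121, 0.2, 60.0] -> [-2.277 -1.482  1.012  2.727]
```

View pics/c4.png

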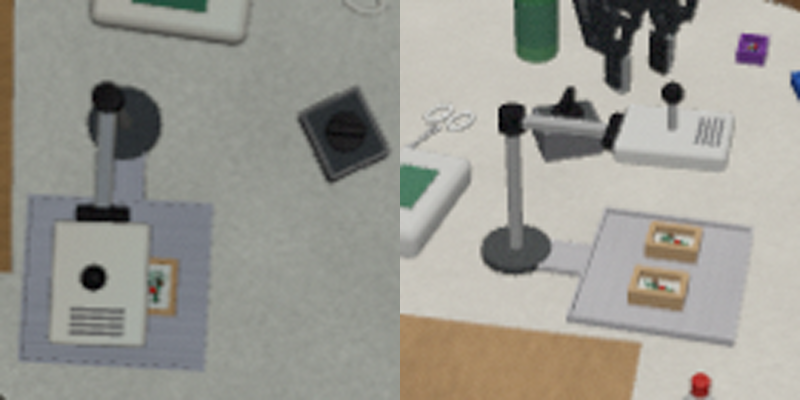

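The lamp is over the tray and level: head yaw is -2.6° against tray yaw of about -3°, and tilt is about 0.035. Next I measure the selector bar.

```bash
cat > sel.py <<'E'
from h import *
P=camera("top"); S=camera("side")
for n,p in(("top",P),("side",S)):
    m=np.zeros(p["depth"].shape,bool); c=project(p,[.614,-.121,.066])[0].astype(int); m[c[1]-22:c[1]+22,c[0]-22:c[0]+22]=True
    C,uv=cloud(p,m); k=(np.hypot(C[:,0]-.614,C[:,1]+.121)<.035)
    for z0,z1 in((.049,.06),(.066,.09)):
        D=C[k&(C[:,2]>z0)&(C[:,2]<z1)]
        if len(D)<8: continue
        c=D[:,:2].mean(0); w,V=np.linalg.eigh(np.cov((D[:,:2]-c).T)); v=V[:,1]; print(n,(z0,z1),len(D),c.round(4),"ang",np.degrees(np.arctan2(v[1],v[0])).round(1),np.sqrt(w).round(4),D[:,2].max().round(3))
c=project(P,[.614,-.121,.066])[0].astype(int); g=P["img"][c[1]-22:c[1]+22,c[0]-22:c[0]+22][...,::-1]
g=np.clip((g.astype(float)/255)**.45*255*1.1,0,255).astype(np.uint8)
d=project(S,[.614,-.121,.066])[0].astype(int); h=S["img"][d[1]-22:d[1]+22,d[0]-22:d[0]+22][...,::-1]; h=np.clip((h.astype(float)/255)**.45*255*1.1,0,255).astype(np.uint8)
import sys; cv2.imwrite("pics/"+sys.argv[1],np.hstack([cv2.resize(x,(400,400),interpolation=cv2.INTER_CUBIC) for x in(g,h)])); print(c,d)
E
python3 sel.py s1.png
```

```text
top (0.049, 0.06) 109 [ 0.6159 -0.1197] ang -154.1 [0.0128 0.0152] 0.06
top (0.066, 0.09) 50 [ 0.6159 -0.1222] ang 88.2 [0.0033 0.0116] 0.083
side (0.049, 0.06) 39 [ 0.6118 -0.1175] ang -169.4 [0.0102 0.0136] 0.059
side (0.066, 0.09) 29 [ 0.6153 -0.117 ] ang 83.6 [0.0035 0.0131] 0.082
[291 172] [234 192]
```

View pics/s1.png

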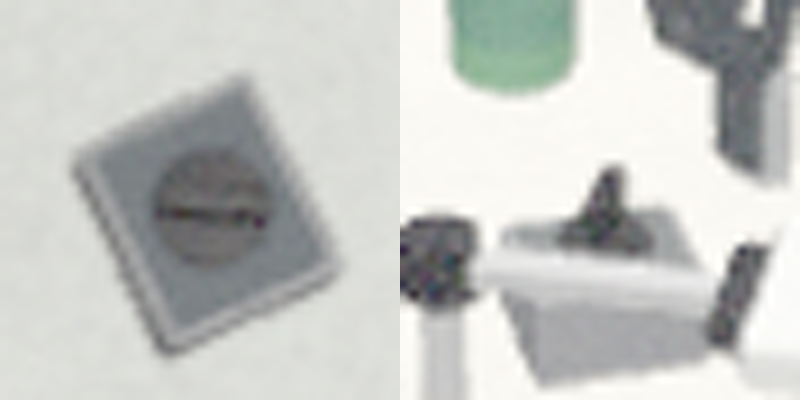

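carry_out(
  deltas=[
    [-0.3, -0.2, 0, 0.3, 0],
    [-0.6, -0.4, 0, 0.6, 0],
    [-0.9, -0.6, 0, 0.9, 0],
    [-1, -0.65, 0, 1, 0],
    [-1, -0.65, 0, 1, 0],
  ],
)

```text
clock: 25.2
position: [0.5407, 0.0955, 0.3515]
ee_rot: [0.561, 0.828, 0.0, -0.0]
ft_force: [-1.1, 0.6, -0.2]
grip_width: 0.503
grasp_force: 0.0
```

```bash
python3 go.py 0.615 -0.121 0.3 85
```

```text
t 25.2 pos [0.5407 0.0955 0.3515] theta 111.8
[0.615, -0.121, 0.3, 85.0] -> [-1.524 -0.076  0.344  0.893]
```

carry_out(
  deltas=[
    [-0.3, 0, 0, 0.3, 0],
    [-0.6, 0, 0, 0.6, 0],
    [-0.9, -0.05, 0, 0.893, 0],
    [-1, -0.076, 0, 0.893, 0],
    [-1, -0.076, 0, 0.893, 0],
  ],
)

```text
clock: 25.82
position: [0.5857, -0.046, 0.3517]
ee_rot: [0.736, 0.677, 0.0, -0.0]
ft_force: [-0.2, 0.7, -0.3]
grip_width: 0.5
grasp_force: 0.0
```

```bash
python3 go.py 0.615 -0.121 0.2 85
```

```text
t 25.82 pos [ 0.5857 -0.046   0.3517] theta 85.3
[0.615, -0.121, 0.2, 85.0] -> [-0.482  0.236  1.011  0.009]
```

carry_out(
  deltas=[
    [-0.25, 0.12, 0, 0, 0],
    [-0.482, 0.236, 0.1, 0, 0],
    [-0.482, 0.236, 0.4, 0, 0],
    [-0.482, 0.236, 0.8, 0, 0],
    [-0.482, 0.236, 1, 0, 0],
    [-0.482, 0.236, 1, 0, 0],
    [-0.482, 0.236, 1, 0, 0],
  ],
)

```text
clock: 26.7
position: [0.6158, -0.1206, 0.2038]
ee_rot: [0.736, 0.677, 0.001, 0.001]
ft_force: [-1.2, -0.4, 1.0]
grip_width: 0.496
grasp_force: 0.0
```

```bash
python3 lamp.py | head -3; python3 sel.py s2.png|head -3; python3 go.py 0.615 -0.121 0.08 85; python3 -c "
from h import *
s=camera('side'); cv2.imwrite('pics/s3.png',cv2.resize(s['img'][120:270,150:350][...,::-1],None,fx=3,fy=3,interpolation=cv2.INTER_CUBIC))"
```

```text
top ball (array([0.4645, 0.1142, 0.2343]), 45) plane (array([ 0.0392, -0.0007,  0.9992]), array([0.4607, 0.1139, 0.1919]), 908, 'tilt~', np.float64(0.03923328874355774))
foot [[0.6317 0.1081 0.014 ]]
side ball (array([0.4651, 0.1164, 0.2325]), 37) plane (array([0.0381, 0.018 , 0.9991]), array([0.46  , 0.1286, 0.1918]), 449, 'tilt~', np.float64(0.04209849466468384))
top (0.049, 0.06) 15 [ 0.6149 -0.0993] ang -153.6 [0.0042 0.0096] 0.057
side (0.049, 0.06) 37 [ 0.6155 -0.1186] ang -177.7 [0.0115 0.0132] 0.059
side (0.066, 0.09) 27 [ 0.6157 -0.1179] ang 84.5 [0.0036 0.0136] 0.08
t 27.1 pos [ 0.6149 -0.1224  0.2021] theta 85.1
[0.615, -0.121, 0.08, 85.0] -> [ 0.009 -0.     0.814  0.002]
```

View pics/s3.png

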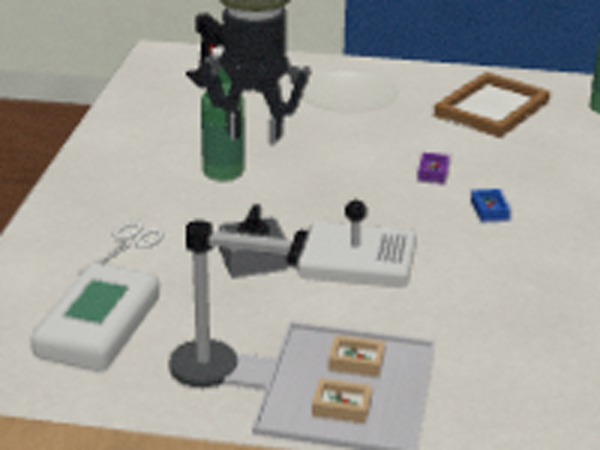

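The frames and lamp are unchanged, and the gripper is above the bar (crop 255,215). I descend and grip the selector.

carry_out(
  deltas=[
    [0.008, 0, 0.3, 0, 0],
    [0.008, 0, 0.6, 0, 0],
    [0.008, 0, 0.75, 0, 0],
    [0.008, 0, 0.8, 0, 0],
    [0.008, 0, 0.8, 0, 0],
    [0.008, 0, 0.8, 0, -1],
    [0.008, 0, 0.8, 0, -1],
    [0.008, 0, 0.8, 0, -1],
    [0.008, 0, 0.8, 0, -1],
    [0.008, 0, 0.8, 0, -1],
  ],
  force=40,
)

```text
clock: 28.4
position: [0.6171, -0.1214, 0.0834]
ee_rot: [0.737, 0.676, 0.002, 0.002]
ft_force: [7.4, 0.0, -1.2]
grip_width: 0.116
grasp_force: 44.3
```

carry_out(
  deltas=[
    [0, 0, 0, -0.2, -1],
    [0, 0, 0, -0.4, -1],
    [0, 0, 0, -0.6, -1],
    [0, 0, 0, -0.8, -1],
    [0, 0, 0, -1, -1],
    [0, 0, 0, -1, -1],
  ],
)

```text
clock: 29.15
position: [0.6161, -0.1216, 0.0834]
ee_rot: [0.536, 0.844, 0.0, 0.002]
ft_force: [0.5, -0.1, 6.0]
grip_width: 0.117
grasp_force: 45.2
```

```bash
python3 go.py 0.615 -0.121 0.08 85; python3 -c "
from h import *
o=manip.get_obs();print(o['torque'],o['joint_pos'].round(2))"
```

```text
t 29.15 pos [ 0.6161 -0.1216  0.0834] theta 115.1
[0.615, -0.121, 0.08, 85.0] -> [ 0.007 -0.005  0.023  1.004]
[-0.21703405  0.01092999  0.0207947 ] [ 0.7   0.61 -0.77  1.6   0.46  1.12  0.25]
```

carry_out(
  deltas=[
    [0, 0, 0, -0.2, -1],
    [0, 0, 0, -0.4, -1],
    [0, 0, 0, -0.6, -1],
    [0, 0, 0, -0.8, -1],
    [0, 0, 0, -1, -1],
    [0, 0, 0, -1, -1],
  ],
)

```text
clock: 29.9
position: [0.6153, -0.1224, 0.0834]
ee_rot: [0.3, 0.954, -0.001, 0.001]
ft_force: [-3.7, -2.1, 9.4]
grip_width: 0.113
grasp_force: 45.7
```

carry_out(
  deltas=[
    [0, 0, 0, -0.2, -1],
    [0, 0, 0, -0.4, -1],
    [0, 0, 0, -0.6, -1],
    [0, 0, 0, -0.8, -1],
    [0, 0, 0, -1, -1],
    [0, 0, 0, -1, -1],
  ],
)

```text
clock: 30.65
position: [0.6151, -0.1235, 0.0834]
ee_rot: [0.043, 0.999, -0.002, 0.0]
ft_force: [-5.3, -5.5, 11.1]
grip_width: 0.117
grasp_force: 46.0
```

carry_out(
  deltas=[
    [0, 0, 0, -0.2, -1],
    [0, 0, 0, -0.4, -1],
    [0, 0, 0, -0.6, -1],
    [0, 0, 0, -0.8, -1],
    [0, 0, 0, -1, -1],
    [0, 0, 0, -1, -1],
  ],
)

```text
clock: 31.4
position: [0.6153, -0.1246, 0.0834]
ee_rot: [-0.216, 0.976, -0.002, -0.0]
ft_force: [-4.7, -8.8, 10.1]
grip_width: 0.117
grasp_force: 45.9
```

```bash
python3 go.py 0.615 -0.121 0.08 85; python3 -c "
from h import *
o=manip.get_obs();print(o['torque'],o['joint_pos'].round(2))"
```

```text
t 31.4 pos [ 0.6153 -0.1246  0.0834] theta 205.0
[0.615, -0.121, 0.08, 85.0] -> [-0.008  0.022  0.023  3.998]
[-1.87818418  0.98722395 -0.02672259] [ 0.88  0.74 -1.06  1.59  0.68  1.22  1.69]
```

carry_out(
  deltas=[
    [0, 0, 0, -0.1, -1],
    [0, 0, 0, -0.2, -1],
    [0, 0, 0, -0.33, -1],
    [0, 0, 0, -0.33, -1],
  ],
)

```text
clock: 31.9
position: [0.6154, -0.1245, 0.0835]
ee_rot: [-0.298, 0.955, -0.002, -0.0]
ft_force: [-5.5, -5.8, 10.7]
grip_width: 0.116
grasp_force: 89.6
```

```bash
python3 go.py 0.615 -0.121 0.08 85; python3 -c "
from h import *
o=manip.get_obs();print(o['torque'],o['joint_pos'].round(2),o['tau'].round(2))"
```

```text
t 31.9 pos [ 0.6154 -0.1245  0.0835] theta 214.6
[0.615, -0.121, 0.08, 85.0] -> [-0.011  0.021  0.023  4.321]
[-1.39894495  1.00120332 -2.18584686] [ 0.89  0.76 -1.09  1.59  0.71  1.23  1.84] [ -6.78 -57.7  -26.36 -24.21  -0.67  -2.18   2.72]
```

The torque jumped to -2.2 N m at θ≈205°, so that is the end stop and the selector started four clicks up. Next is exactly 90° clockwise, to θ≈115°.

carry_out(
  deltas=[
    [0, 0, 0, 0.15, -1],
    [0, 0, 0, 0.32, -1],
    [0, 0, 0, 0.32, -1],
    [0, 0, 0, 0.5, -1],
    [0, 0, 0, 0.7, -1],
    [0, 0, 0, 0.9, -1],
    [0, 0, 0, 1, -1],
    [0, 0, 0, 1, -1],
  ],
)

```text
clock: 32.9
position: [0.6151, -0.1239, 0.0834]
ee_rot: [-0.042, 0.999, -0.002, 0.0]
ft_force: [-4.9, -6.4, 10.4]
grip_width: 0.112
grasp_force: 45.9
```

carry_out(
  deltas=[
    [0, 0, 0, 0.2, -1],
    [0, 0, 0, 0.4, -1],
    [0, 0, 0, 0.6, -1],
    [0, 0, 0, 0.8, -1],
    [0, 0, 0, 1, -1],
    [0, 0, 0, 1, -1],
  ],
)

```text
clock: 33.65
position: [0.6152, -0.1227, 0.0834]
ee_rot: [0.218, 0.976, -0.001, 0.001]
ft_force: [-5.1, -4.2, 9.3]
grip_width: 0.119
grasp_force: 45.7
```

carry_out(
  deltas=[
    [0, 0, 0, 0.2, -1],
    [0, 0, 0, 0.4, -1],
    [0, 0, 0, 0.6, -1],
    [0, 0, 0, 0.8, -1],
    [0, 0, 0, 1, -1],
    [0, 0, 0, 1, -1],
  ],
)

```text
clock: 34.4
position: [0.6158, -0.1218, 0.0834]
ee_rot: [0.463, 0.887, -0.0, 0.001]
ft_force: [0.2, -1.9, 7.5]
grip_width: 0.118
grasp_force: 45.4
```

```bash
python3 go.py 0.615 -0.121 0.08 115; python3 -c "
from h import *
o=manip.get_obs();print(o['torque'],o['joint_pos'].round(2))"
```

```text
t 34.4 pos [ 0.6158 -0.1218  0.0834] theta 124.9
[0.615, -0.121, 0.08, 115.0] -> [ 0.008 -0.001  0.023  0.329]
[-0.39289307  0.36150597  0.01742967] [ 0.72  0.62 -0.8   1.6   0.48  1.13  0.41]
```

Finish the turn, hold, release, rise straight up, then move clear.

carry_out(
  deltas=[
    [0, 0, 0, 0.17, -1],
    [0, 0, 0, 0.33, -1],
    [0, 0, 0, 0.33, -1],
    [0, 0, 0, 0.33, -1],
    [0, 0, 0, 0.33, -1],
    [0, 0, 0, 0.33, -0.5],
    [0, 0, 0, 0.33, -0.1],
    [0, 0, 0, 0.33, -0.1],
    [0, 0, -0.2, 0.33, -0.1],
    [0, 0, -0.5, 0.33, -0.1],
    [0, 0, -0.9, 0.33, -0.1],
    [-0.3, 0, -1, 0.33, -0.1],
    [-0.7, 0, -1, 0.33, -0.1],
    [-1, 0, -1, 0.33, -0.1],
    [-1, 0, -1, 0.33, -0.1],
  ],
)

```text
clock: 36.28
position: [0.7012, -0.2478, 0.2296]
ee_rot: [0.539, 0.843, -0.0, -0.001]
ft_force: [0.3, 0.8, -0.9]
grip_width: 0.45
grasp_force: 0.0
```

```bash
python3 sel.py s4.png; python3 lamp.py; python3 -c "
from h import *
s=camera('top'); cv2.imwrite('pics/e.png',cv2.resize(s['img'][120:280,170:420][...,::-1],None,fx=3,fy=3,interpolation=cv2.INTER_CUBIC))"
```

```text
top (0.049, 0.06) 107 [ 0.6145 -0.1195] ang -142.2 [0.0118 0.0152] 0.06
top (0.066, 0.09) 47 [ 0.616 -0.121] ang 115.4 [0.0033 0.0117] 0.083
side (0.049, 0.06) 36 [ 0.6158 -0.117 ] ang 177.9 [0.0098 0.0133] 0.059
side (0.066, 0.09) 27 [ 0.6156 -0.1176] ang 117.2 [0.0034 0.0132] 0.081
[291 172] [234 192]
top ball (array([0.4644, 0.1153, 0.2338]), 45) plane (array([ 0.0337, -0.0003,  0.9994]), array([0.4607, 0.1137, 0.192 ]), 968, 'tilt~', np.float64(0.033710943958620884))
foot [[0.6317 0.1081 0.014 ]]
side ball (array([0.4655, 0.1166, 0.2343]), 35) plane (array([0.0388, 0.0181, 0.9991]), array([0.4586, 0.1257, 0.1918]), 490, 'tilt~', np.float64(0.04280443251409922))
[ 0.682   0.7121 -0.7418  1.0814  0.4589  1.5009  0.4798]
```

View pics/e.png

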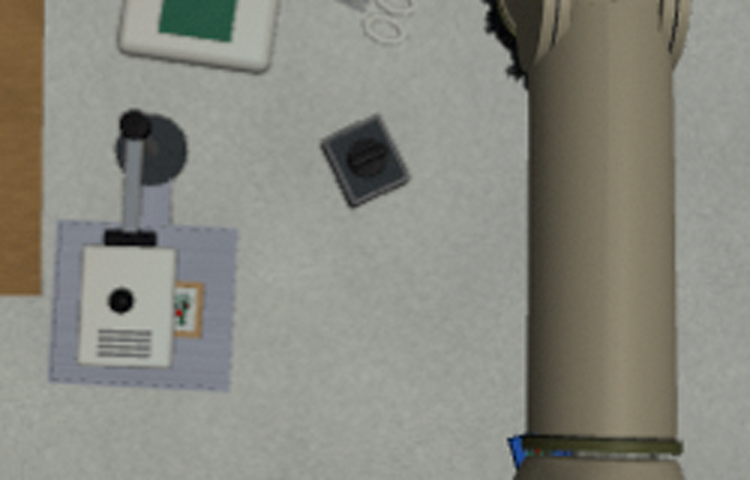

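The bar rests at 115°, which is 90° from the stop, and the lamp is unchanged. One last check of the frames under the lamp, then hand in.

```bash
python3 - <<'E'
from h import *
s=camera("side"); I=s["img"].astype(int); m=((I[...,0]-I[...,2]>22)).astype(np.uint8); M=np.zeros_like(m); M[225:272,235:300]=m[225:272,235:300]
n,l,st,c=cv2.connectedComponentsWithStats(M)
for i in range(1,n):
    if st[i,4]>40:
        C,_=cloud(s,l==i); print(c[i].round(),st[i,4],C.mean(0).round(3),np.percentile(C[:,2],[5,95]).round(3))
print([np.round(b["position"],3) for b in boxes_of("frame0_c",s)],[np.round(b["position"],3) for b in boxes_of("tea",s)])
E
```

```text
[268. 238.] 190 [0.459 0.08  0.018] [0.006 0.026]
[263. 253.] 207 [0.466 0.162 0.018] [0.005 0.026]
[244. 270.] 60 [0.519 0.235 0.002] [-0.001  0.005]
[array([0.463, 0.162, 0.016])] [array([ 0.701, -0.33 ,  0.085]), array([0.465, 0.164, 0.018])]
```

```bash
python3 -c "
from h import *
print(ticket.hand_in())"
```

```text
the job is handed in; nothing more can be done
None
```

I handed the job in at about 37 s on the robot clock; the system gave no verdict, but my last camera check showed both wooden frames flat in the tray, the lamp straight over it and level to about 0.04 rad, and the selector three clicks from its end stop.

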